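Pull check of a padlock on the spring-balance tester

TASK

Give the brass padlock its shackle pull check on the bench tester: lay it flat on the tester's nest, body behind the two fork posts and shackle between them with the hook pin standing up inside the shackle, setting it down gently because a knock spoils the balance, and let go of it. Then take the stirrup handle and draw it out until the balance's pointer stands level with the set marker on the scale, never taking it a full scale division (5 mm) beyond. Finish while still holding the handle there, pointer on the marker and the lock under load; leave the other things on the bench alone.

Things in the scene. Friction and masses are not known exactly. Their poses are not given: they have to be found in the camera images.
- padlock: brass padlock lying flat, 62x40x18 mm, 0.11-0.22 kg. Origin on its underside, z up, +x towards the shackle. Body: a block x -31..3, y -20..20, z 0..18 mm. Steel shackle (z 6..12) out to x 31, legs within y -15..15; opening inside it x 3..18, y -8..9. Grasp the body across its 40 mm (y), at x -14
- tester: fixed bench tester, base 196x84 mm, all under 55 mm high. Origin under the base's centre, +x = pull direction (nest to handle). Two fork posts at x -46..-38 mm, inner faces 16.7 mm either side of centre, tapered tops at z 45; the lock body's front bears on them under load. Lock seated: its origin at x -52 (play -55.5..-49), y 0, z 24 mm, its +x along the tester's
- nest (a point): middle of the flat steel pedestal (36 x 32 mm, top at z = 24 mm) that carries the lock body, 63 mm behind the tester's origin (x -63 mm, y 0); axes as the tester
- hook: spring balance: steel channel 26 mm wide, slides freely on the tester along the pull direction 0..50 mm (under 2.5 N), with hook arm and pin on the nest side. Origin and axes coincide with the tester's when home. With no lock on the pin the whole balance just follows the handle and the pointer stays at zero
- hook_pin (a point): domed top of the upright hook pin, 7 mm thick, 18 mm above the nest's level; at home 5 mm to the handle side of the fork face. Pulled, it first takes up about 6.5 mm of play until the shackle is tight
- handle: draw rod with stirrup handle; slides out of the balance along the tester's +x 0..55 mm and springs back: 3 N to start it and 0.4 N more per mm of pointer travel. Origin coincides with the balance's when the pointer is at zero; axes as the tester
- handle_grip (a point): middle of the stirrup's round black grip bar: 13 mm thick, 82 mm free length across the pull, centre 36.5 mm above the bench, 45 mm clear between it and the steel yoke on the nest side, nothing under it; axes as the tester. From above grip it with one finger on either side along the pull direction
- pointer (a point): tip of the small dark pointer fin in the slot on top of the balance; moves with the handle; axes as the tester
- set_mark (a point): line on the set marker, a stiff dark saddle clip with a bright line, across the slot from the scale's ticks; rides on the balance, 18 to 34 mm from the pointer's zero along the pull. The pointer is at the mark when both have the same x in this frame; axes as the tester
- lock_cylinder: grey lock cylinder, 62 x 33 x 17 mm, bystander; origin under its centre
- blank_box: small carton, 52 x 85 x 36 mm, bystander; origin under its centre
- loupe: black eye loupe, 35 mm wide, 28 mm high, bystander; origin under its centre

How it is judged:
On the way, in this order (a step that is already met when the one before it is completed fails the run):
1. the padlock lies in the nest with the hook pin inside its shackle, let go, the balance still at rest (x of padlock in the frame of tester between -0.057 and -0.047 m and y of padlock in the frame of tester between -0.004 and 0.004 m and z of padlock in the frame of tester between 0.022 and 0.0265 m and contact force between the fingers and padlock below 0.2 N and x of pointer in the frame of set_mark below -0.012 m), for 0.2 s.
2. the pointer is drawn level with the set marker (x of pointer in the frame of set_mark between -0.003 and 0.003 m and contact force between padlock and hook above 5 N), for 0.3 s.
At the end, for the whole second after the job is handed in: the fingers still hold the handle drawn out and still, the pointer within 3 mm of the set marker, the padlock flat in the nest against the fork with its shackle taking the pull on the hook pin (at least 5 N), and nothing else touching the lock (all of step 2 and contact force between the fingers and handle above 4 N and contact force between padlock and tester above 12 N and contact force between each of the arm, the fingers and padlock below 0.2 N and x of padlock in the frame of tester between -0.054 and -0.046 m and y of padlock in the frame of tester between -0.004 and 0.004 m and angle between padlock's own z axis and vertical below 0.15 rad and linear speed of handle below 0.01 m/s); the arm keeps its last pose, push and grip.
It fails at once if the pointer is drawn a full division (5 mm, with 1 mm grace) past the set marker (x of pointer in the frame of set_mark above 0.006 m).
It fails at once if the padlock is knocked or pressed onto the balance's hook with more than 30 N or onto the whole tester with more than 45 N (contact force between padlock and hook above 30 N or contact force between padlock and tester above 45 N).
It fails at once if a bystander is moved (distance of any of lock_cylinder, loupe, blank_box from where it was at the start of the episode above 0.02 m).
It also fails if it takes over 54 s, if anything falls off the work surface, if the arm or the gripper's body presses on something with over 40 N, if the wrist force passes 120 N, or if a joint passes its speed limit or range.

ROBOT

A 7-joint arm with a two-finger parallel gripper is mounted at the origin on a cart in front of the work surface, level with it; the furniture and walls round the work are solid. World frame = base frame: x ahead of the robot, y to its left, z up, the work surface at z = 0. Lengths are in m, angles in rad, forces in N, time in s.
With the tool pointing down it reaches from about 0.35 to 0.9 m from the base axis. Payload 8.1 kg.
Tool frame: the origin (TCP) lies between the finger pads; the fingertips stand 22 mm ahead of it and the grasp point (between the pads) lies 3 mm ahead of it (arm.tip_reach is the distance from the TCP to the fingertips, in m); z points along the fingers, y is the line along which they close (so a half turn about z gives the same grasp; the last joint's range is limited). The gripper opens to 92 mm and grips with 3 to 60 N. Pads are 19 mm wide; open, the fingers measure 130 mm over their backs; the gripper's body (75 mm by 190 mm) begins 47 mm behind the grasp point.
Start: joints at [-0.103, 0.434, 0.025, 1.573, -0.012, 1.134, -0.075], TCP at [0.625, -0, 0.249] pointing down, gripper open.
Joint ranges: [-2.62, 2.62], [-0.44, 2.09], [-1.27, 1.32], [0.08, 2.57], [-1.32, 4.46], [0.12, 2], [-2.74, 2.74]. Speed limits (rad/s): [2.22, 2.22, 3.01, 3.01, 3.14, 3.14, 3.14].

INTERFACE

Orientations are given as a rotation vector (axis times angle).
In Python, from cell import telemetry, vision, job, arm gives the robot as it stands. The module is installed in compiled form; this text tells all that it offers.
- The arm moves only by the shell command python3 -m creep 'ROWS' [FORCE]. ROWS is text: rows parted by semicolons, each of 7 numbers parted by spaces: the finger opening in cm, from 0 to 9.18, then the shift along the tool's x, y, z in cm, then the turn, a rotation vector about the tool's x, y, z in degrees. A call has 1 to 5 rows; each row is the pose to reach, as a shift and turn from the pose commanded when the call began, along the tool's axes at that moment; what a row does not reach only later rows make up. A row lasts 1/8 s, in which the tool goes at most 62.5 mm and 10.7 degrees, less where a joint would pass 70% of its speed; a pose out of reach is approached as far as the arm can. A call with a gripper value outside its range is refused whole. The fingers move at their own pace and stop on an object; FORCE is the grip in N (left out, the last holds). Time passes only in rows, so rows that repeat a pose let the fingers close. It gives the time, the measured TCP pose, the force, the opening and the grip force at its end, in the units of the state.
- telemetry.observe(): the state, without advancing time (a new reading comes with each control period).
- vision.get_image(name): name is "scene" or "side" or "wrist"; returns the picture (400x640x3 uint8, red, green, blue); there is no depth.
- vision.camera_info(name): a dict with "fov_y" (degrees; the focal length in pixels is half the picture's height over the tangent of half this angle, whatever the lens; pixels are square), "cx", "cy" (the principal point, pixels), "extrinsics" (4x4, takes a point from camera to world coordinates). Camera axes: x right, y down, z forward; pixel columns grow to the right and rows downward; lengths in m; the calibration is good to about 2 mm. A picture is of the moment at which its call begins: read the wrist's pose just before it. camera_info takes no time and is no camera call; for the wrist camera it gives the pose at the moment of the call.
- job.sign_off(): hands the job in; it is judged then, once.
The state is a dict: "clock": time; "joints": joint angles; "dq": joint speeds; "joint_efforts": joint torques, N m; "position": TCP position; "ee_rot": TCP orientation; "force": force on the tool from outside, world axes, zero at the start; "ft_torque": the same for the moment, N m; "width": opening from 0.0 (shut) to 1.0 (fully open); "gripper_force": force on a finger pad.
Only numpy, scipy, OpenCV 4.12 (cv2) and the standard library are available. Lean on these libraries where they do the work, as an engineer would, in place of code of your own. Each camera call takes 0.05 s, during which the arm holds its last target. There are 200 camera calls.

## Working session

There is one attempt and no reset: what is moved stays moved. The work goes in short steps, Python scripts to look and compute and a shell command to move; the robot and the scene stay as the last step left them, time stands still between calls to the robot, and variables do not carry over. Pictures are saved under pics/ and viewed, at most 10 in all, crops included, and the job is handed in when it is done.

```bash
mkdir -p pics; ls
python3 - <<'E'
from cell import telemetry, vision, job, arm
import cv2, numpy as np
s=telemetry.observe(); print({k:np.round(v,3) for k,v in s.items()}, arm.tip_reach)
ims=[]
for n in ["scene","side","wrist"]:
    c=vision.camera_info(n); print(n,c["fov_y"],c["cx"],c["cy"],np.round(c["extrinsics"],4).tolist())
    im=vision.get_image(n)[:,:,::-1]; cv2.imwrite(f"pics/{n}0.png",im)
E
```

```text
pics
{'clock': np.float64(0.0), 'joints': array([-0.103,  0.435,  0.025,  1.574, -0.012,  1.134, -0.075]), 'dq': array([ 0.001,  0.001,  0.002, -0.001,  0.001, -0.001, -0.001]), 'joint_efforts': array([ 0.0000e+00, -6.6785e+01,  9.8500e-01, -3.1446e+01, -6.1000e-02,
        4.3000e-02,  0.0000e+00]), 'position': array([ 0.625, -0.   ,  0.248]), 'ee_rot': array([-2.221e+00, -2.221e+00,  2.000e-03]), 'force': array([-0.024,  0.2  ,  0.628]), 'ft_torque': array([-0.012, -0.023,  0.036]), 'gripper_force': np.float64(0.0), 'width': np.float64(0.998)} 0.022
scene 47.1756492501656 315.830821627133 191.92315593768407 [[-0.6722, -0.3573, 0.6485, -0.1483], [-0.7402, 0.3436, -0.5779, 0.5757], [-0.0163, -0.8685, -0.4954, 0.5657], [0.0, 0.0, 0.0, 1.0]]
side 55.26873906431875 313.0292984747206 195.43863970936832 [[-0.7947, -0.2808, 0.5381, 0.0735], [-0.6069, 0.3566, -0.7102, 0.5925], [0.0075, -0.8911, -0.4538, 0.4514], [0.0, 0.0, 0.0, 1.0]]
wrist 58.23681591729692 317.1986424445981 198.69676520705735 [[1.0, 0.0004, -0.0025, 0.6248], [-0.0003, -0.9627, -0.2704, 0.0724], [-0.0026, 0.2704, -0.9627, 0.3847], [0.0, 0.0, 0.0, 1.0]]
```

View pics/scene0.png

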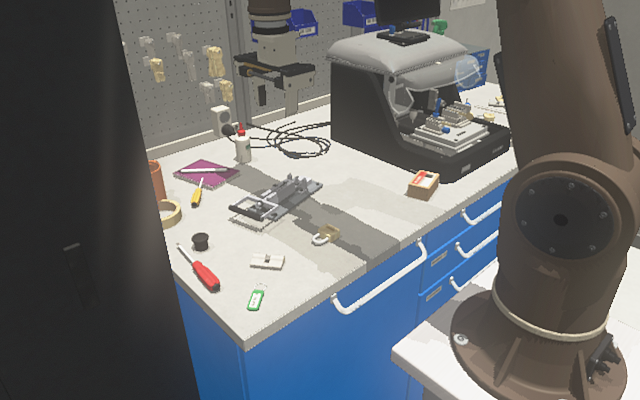

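View pics/wrist0.png

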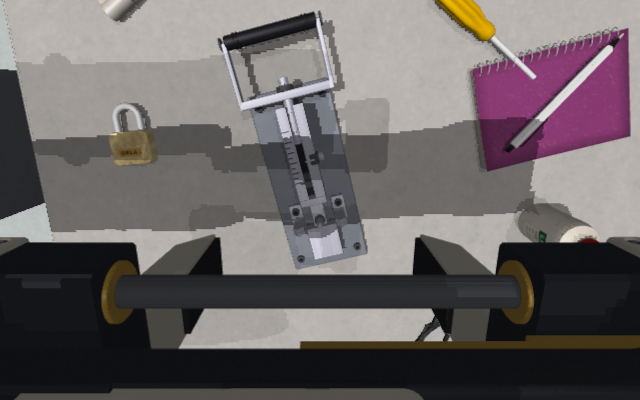

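Run:
```python
import cv2
im=cv2.imread("pics/wrist0.png")
a=cv2.resize(im[5:275,215:375],None,fx=2.2,fy=2.2,interpolation=cv2.INTER_CUBIC)
b=cv2.resize(im[90:180,95:175],None,fx=5,fy=5,interpolation=cv2.INTER_CUBIC)
import numpy as np
o=np.zeros((600,800,3),np.uint8); o[:a.shape[0],:a.shape[1]]=a; o[:b.shape[0],370:370+b.shape[1]]=b
cv2.imwrite("pics/c1.png",o); print(a.shape,b.shape)
```

```text
(594, 352, 3) (450, 400, 3)
```

View pics/c1.png

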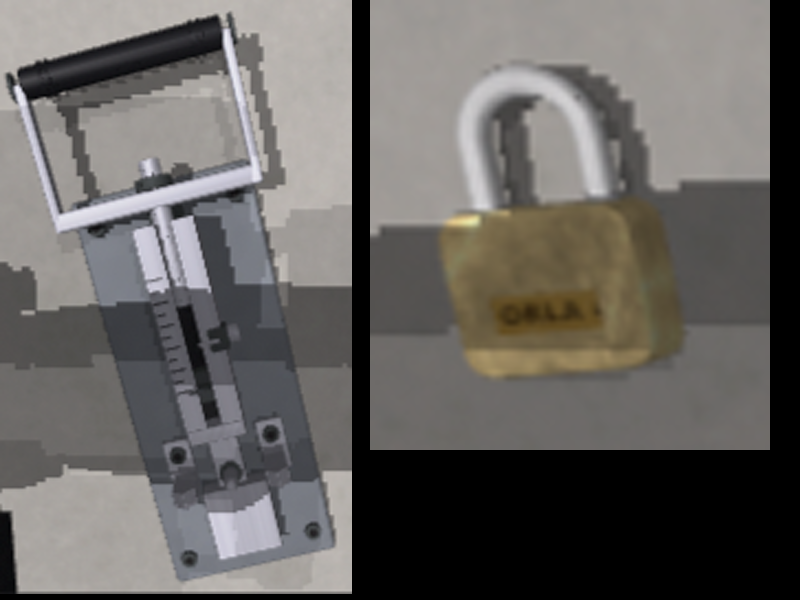

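```bash
cat > h.py <<'E'
from cell import telemetry, vision, job, arm
import cv2, numpy as np
def bp(uv,z,c):
    f=200/np.tan(np.radians(c["fov_y"]/2)); T=c["extrinsics"]
    d=T[:3,:3]@np.array([(uv[0]-c["cx"])/f,(uv[1]-c["cy"])/f,1]); o=T[:3,3]
    return (o+d*(z-o[2])/d[2])
def proj(p,c):
    f=200/np.tan(np.radians(c["fov_y"]/2)); T=c["extrinsics"]
    q=T[:3,:3].T@(np.asarray(p)-T[:3,3]); return np.array([c["cx"]+f*q[0]/q[2],c["cy"]+f*q[1]/q[2]])
def snap(n,name):
    c=vision.camera_info(n); im=vision.get_image(n)[:,:,::-1].copy(); cv2.imwrite("pics/"+name,im); return c,im
E
python3 - <<'E'
from h import *
c=vision.camera_info("wrist")
A=lambda x,y,z:bp((215+x/2.2,5+y/2.2),z,c)
B=lambda x,y,z:bp((95+(x-370)/5,90+y/5),z,c)
g1,g2=A(20,83,.0365),A(220,32,.0365); pin=A(231,468,.042); p1,p2=A(221,559,.024),A(281,545,.024)
b1,b2=A(182,581,.008),A(335,545,.008)
P=lambda *a:print(np.round(a,4).tolist())
g=(g1+g2)/2; pm=(p1+p2)/2; d=(g-pm)[:2]; L=np.hypot(*d)
P(*g),P(*pin),P(*pm),P(L,np.linalg.norm(g1-g2),np.linalg.norm(p1-p2),np.linalg.norm(b1-b2),np.linalg.norm((pin-pm)[:2]))
for u in (d,g1-g2,p1-p2,b1-b2,(pin-pm)): print(np.degrees(np.arctan2(u[1],u[0])))
for q in [(443,222),(610,205),(635,350),(465,352)]: P(*B(*q,.018))
P(*B(515,85,.009))
P(*A(205,385,.045));
E
```

```text
[0.5812, 0.1296, 0.0365]
[0.6268, -0.0438, 0.042]
[0.6369, -0.0939, 0.024]
[0.2303, 0.0839, 0.0307, 0.0821, 0.0511]
103.98984403492926
-166.966058039481
-165.6882586662048
-165.50476499221614
101.37539999406957
[0.4139, 0.0369, 0.018]
[0.4482, 0.0403, 0.018]
[0.4495, 0.0108, 0.018]
[0.4143, 0.0103, 0.018]
[0.4277, 0.0635, 0.009]
[0.6153, -0.0042, 0.045]
```

```bash
python3 -m creep '9.1 -3 0 4 0 0 0; 9.1 -8 0 8 0 0 0; 9.1 -8 0 10 0 0 0; 9.1 -8 0 10 0 0 0; 9.1 -8 0 10 0 0 0'
python3 - <<'E'
from h import *
c,im=snap("wrist","w1.png"); print(np.round(c["extrinsics"],4).tolist())
import pickle; pickle.dump(c,open("w1.pkl","wb"))
a=cv2.resize(im[0:240,180:440],None,fx=2.5,fy=2.5,interpolation=cv2.INTER_CUBIC); print(a.shape); cv2.imwrite("pics/c2.png",a)
E
```

```text
clock: 0.78
position: [0.6256, -0.079, 0.1496]
ee_rot: [2.22, 2.223, 0.002]
force: [0.2, 0.4, 0.5]
width: 0.991
gripper_force: 0.0
[[1.0, 0.001, 0.0003, 0.6254], [0.001, -0.9629, -0.2698, -0.0066], [-0.0, 0.2698, -0.9629, 0.2864], [0.0, 0.0, 0.0, 1.0]]
(600, 650, 3)
```

View pics/c2.png

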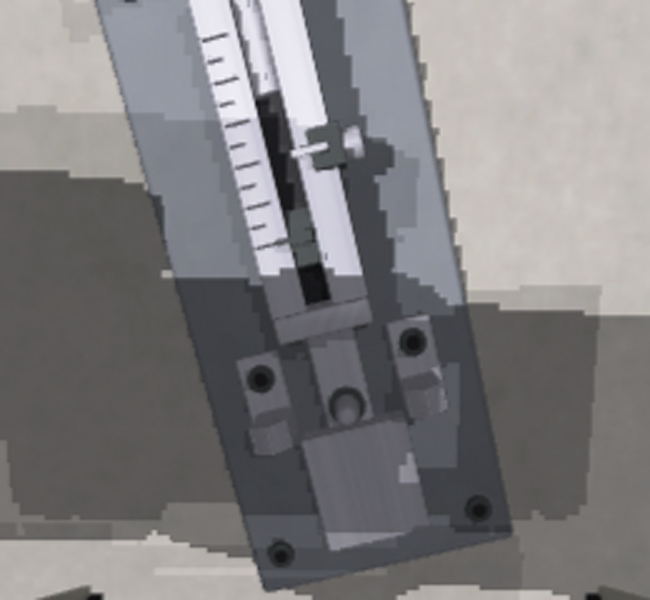

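```bash
cat > t.py <<'E'
from h import *
import pickle; from scipy.optimize import least_squares
c=pickle.load(open("w1.pkl","rb"))
F=lambda x,y:np.array([180+x/2.5,y/2.5])
obs=[((-81,16,24),F(329,550)),((-81,-16,24),F(428,521)),((-45,16,24),F(303,440)),((-45,-16,24),F(405,417)),((-41,0,42),F(347,403))]
def W(p,q):
    s,k=np.sin(p[2]),np.cos(p[2]); x,y,z=np.array(q)/1000; return np.array([p[0]+k*x-s*y,p[1]+s*x+k*y,z])
r=least_squares(lambda p:np.ravel([proj(W(p,q),c)-u for q,u in obs]),[.62,0,1.8])
print("left/right check; pose",r.x[:2].round(4),np.degrees(r.x[2]).round(2),"resid px",r.fun.round(1))
p=r.x
def inv(P): d=np.array(P)[:2]-p[:2]; s,k=np.sin(p[2]),np.cos(p[2]); return np.round([(k*d[0]+s*d[1])*1000,(-s*d[0]+k*d[1])*1000],1)
for z in (.035,.042,.048): print(z,"mark",inv(bp(F(292,155),z,c)),inv(bp(F(327,148),z,c)),"ptr",inv(bp(F(257,246),z,c)),inv(bp(F(287,241),z,c)))
print("base back",inv(bp(F(265,591),.008,c)),inv(bp(F(511,532),.008,c)))
print("grip (prev img)",inv((.5812,.1296)))
for n,q in dict(lock=(-52,0,24),grasp=(-66,0,24)).items(): print(n,W(p,q).round(4))
E
python3 t.py
```

```text
left/right check; pose [ 0.6176 -0.0132] 103.5 resid px [-0.3 -1.9  0.8  0.4 -1.3 -2.5 -0.1 -3.2  0.9  6.7]
0.035 mark [29.8 -1.4] [ 29.4 -10.7] ptr [ 9.7 13.5] [9.1 5.3]
0.042 mark [29.1 -1.6] [ 28.7 -10.7] ptr [ 9.6 12.9] [9.  4.9]
0.048 mark [28.5 -1.8] [ 28.1 -10.6] ptr [ 9.5 12.3] [8.9 4.6]
base back [-96.9  41.8] [-95.7 -41.4]
grip (prev img) [147.3   2.1]
lock [ 0.6297 -0.0637  0.024 ]
grasp [ 0.633  -0.0773  0.024 ]
```

```bash
cat > tri.py <<'E'
from t import *
T0=np.array([[1.0, 0.0004, -0.0025, 0.6248], [-0.0003, -0.9627, -0.2704, 0.0724], [-0.0026, 0.2704, -0.9627, 0.3847],[0,0,0,1]])
c0=dict(c); c0["extrinsics"]=T0
A=lambda x,y:np.array([215+x/2.2,5+y/2.2])
for n,a,b in [("pin",A(231,468),F(347,403)),("pedBL",A(221,559),F(329,550)),("pedBR",A(281,545),F(428,521)),("boltL",A(177,456),F(260,379)),("boltR",A(270,433),F(413,342)),("baseBL",A(182,581),F(265,591)),("baseBR",A(335,545),F(511,532)),("mark",A(205,345),F(292,155)),("boltbL",A(189,558),F(281,554)),("boltbR",A(313,530),F(479,508))]:
    s=least_squares(lambda P:np.r_[proj(P,c0)-a,proj(P,c)-b],[.62,0,.03]); print(n,s.x.round(4),inv(s.x),s.fun.round(1))
E
python3 tri.py | tail -10
```

```text
pin [ 0.6267 -0.053   0.0146] [-40.9   0.4] [-0.1  0.   0.1  0. ]
pedBL [ 0.6215 -0.096   0.0274] [-81.5  15.6] [-0.4  0.   0.3 -0. ]
pedBR [ 0.6502 -0.0833  0.0388] [-75.8 -15.3] [-0.3 -0.1  0.2  0.1]
boltL [ 0.6008 -0.0449  0.0206] [-26.9  23.8] [ 0.1 -0.  -0.1  0. ]
boltR [ 0.646  -0.0342  0.0174] [-27.1 -22.7] [ 0.3  0.  -0.2 -0. ]
baseBL [ 0.601  -0.1132  0.0176] [-93.4  39.5] [-0.8  0.2  0.6 -0.2]
baseBR [ 0.6798 -0.0956  0.011 ] [-94.7 -41.2] [-0.4 -0.2  0.3  0.1]
mark [0.6137 0.0147 0.0522] [28.  -2.7] [-1.9  0.1  1.3 -0.1]
boltbL [ 0.6054 -0.1029  0.0117] [-84.4  32.8] [ 0.1 -0.  -0.   0. ]
boltbR [ 0.6687 -0.0871  0.0122] [-83.9 -32.4] [ 0.1  0.  -0.1 -0. ]
```

```bash
python3 -m creep '9.1 -5.3 0.5 2 0 0 0; 9.1 -5.3 0.5 2 0 0 0; 9.1 -5.3 0.5 2 0 0 0; 9.1 -5.3 0.5 2 0 0 0'
python3 - <<'E'
from h import *
c,im=snap("wrist","w2.png"); print(np.round(c["extrinsics"],4).tolist())
import pickle; pickle.dump(c,open("w2.pkl","wb"))
a=cv2.resize(im[0:185,215:435],None,fx=3.2,fy=3.2,interpolation=cv2.INTER_CUBIC); print(a.shape); cv2.imwrite("pics/c3.png",cv2.convertScaleAbs(a,alpha=1.3))
E
```

```text
clock: 1.32
position: [0.6307, -0.1313, 0.1296]
ee_rot: [2.219, 2.223, 0.002]
force: [-0.2, 0.8, 0.2]
width: 0.987
gripper_force: 0.0
[[1.0, 0.0017, 0.0008, 0.6303], [0.0018, -0.963, -0.2696, -0.059], [0.0003, 0.2696, -0.963, 0.2664], [0.0, 0.0, 0.0, 1.0]]
(592, 704, 3)
```

View pics/c3.png

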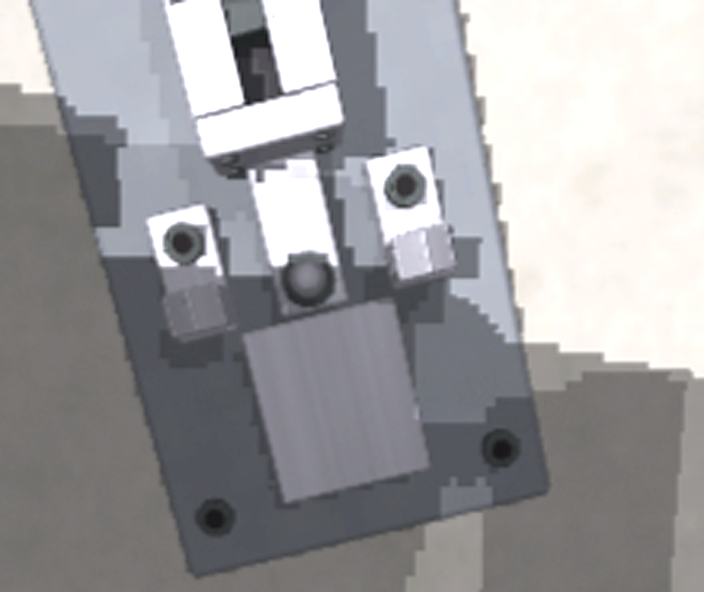

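```bash
cat > t2.py <<'E'
from h import *
import pickle; from scipy.optimize import least_squares
c=pickle.load(open("w2.pkl","rb"))
F=lambda x,y:np.array([215+x/3.2,y/3.2])
obs=[((-81,16,24),F(287,502)),((-81,-16,24),F(428,467)),((-45,16,24),F(244,337)),((-45,-16,24),F(393,299)),((-41,0,42),F(308,279)),((-98,42,10),F(195,577)),((-98,-42,10),F(548,490))]
def W(p,q):
    s,k=np.sin(p[2]),np.cos(p[2]); x,y,z=np.array(q)/1000; return np.array([p[0]+k*x-s*y,p[1]+s*x+k*y,z])
r=least_squares(lambda p:np.ravel([proj(W(p,q),c)-u for q,u in obs]),[.62,0,1.8],loss="soft_l1")
p=r.x
def inv(P): d=np.array(P)[:2]-p[:2]; s,k=np.sin(p[2]),np.cos(p[2]); return np.round([(k*d[0]+s*d[1])*1000,(-s*d[0]+k*d[1])*1000],1)
if __name__=="__main__":
    print(p[:2].round(4),np.degrees(p[2]).round(2),r.fun.round(1))
    for q,u in obs: print(q,inv(bp(u,q[2]/1000,c)))
    for q in [(183,338),(230,325),(403,284),(455,268)]: print("post",inv(bp(F(*q),.043,c)))
    c1=pickle.load(open("w1.pkl","rb"));G=lambda x,y:np.array([180+x/2.5,y/2.5])
    for z in (.04,.05): print(z,"mark",inv(bp(G(292,155),z,c1)),inv(bp(G(327,148),z,c1)),"ptr",inv(bp(G(257,246),z,c1)),inv(bp(G(287,241),z,c1)))
    print("grip (prev img)",inv((.5812,.1296)),"lock",W(p,(-52,0,24)).round(4),"grasp",W(p,(-66,0,24)).round(4))
E
python3 t2.py
```

```text
[ 0.6172 -0.0147] 103.93 [-1.1 -0.3  0.9 -0.7 -1.4 -2.  -0.2 -2.4  0.5  3.2 -0.3  4.1  2.1  4.1]
(-81, 16, 24) [-81.4  15.3]
(-81, -16, 24) [-81.3 -15.3]
(-45, 16, 24) [-46.5  15.4]
(-45, -16, 24) [-46.5 -15.8]
(-41, 0, 42) [-39.2  -0.2]
(-98, 42, 10) [-95.1  41. ]
(-98, -42, 10) [-94.8 -41.1]
post [-43.9  25.3]
post [-43.7  16.1]
post [-44.3 -17.1]
post [-43.8 -27.1]
0.04 mark [30.7 -2.5] [ 30.2 -11.6] ptr [11.1 12.3] [10.4  4.2]
0.05 mark [29.7 -2.8] [ 29.2 -11.6] ptr [10.9 11.4] [10.2  3.7]
grip (prev img) [148.7   0.3] lock [ 0.6298 -0.0651  0.024 ] grasp [ 0.6331 -0.0787  0.024 ]
```

```bash
python3 -m creep '9.1 2 -5 -1 0 0 0; 9.1 4.5 -10 -2 0 0 0; 9.1 6.5 -15 -2 0 0 0; 9.1 8.6 -19.5 -2 0 0 0; 9.1 8.6 -19.5 -2 0 0 0';python3 -m creep '9.1 0 0 0 0 0 0; 9.1 0 0 0 0 0 0'
python3 - <<'E'
from h import *
c,im=snap("wrist","w3.png"); print(np.round(c["extrinsics"],4).tolist())
import pickle; pickle.dump(c,open("w3.pkl","wb"))
a=cv2.resize(im[20:190,240:400],None,fx=3.5,fy=3.5,interpolation=cv2.INTER_CUBIC); print(a.shape); cv2.imwrite("pics/c4.png",a)
E
```

```text
clock: 2.0
position: [0.4317, -0.045, 0.1491]
ee_rot: [-2.216, -2.224, 0.001]
force: [0.5, -1.0, -0.0]
width: 0.993
gripper_force: 0.0
clock: 2.25
position: [0.4364, -0.0472, 0.149]
ee_rot: [2.221, 2.22, 0.001]
force: [-0.3, 0.1, -0.2]
width: 0.992
gripper_force: 0.0
[[1.0, -0.0005, 0.0001, 0.4362], [-0.0004, -0.9628, -0.2704, 0.0253], [0.0002, 0.2704, -0.9628, 0.2857], [0.0, 0.0, 0.0, 1.0]]
(595, 560, 3)
```

View pics/c4.png

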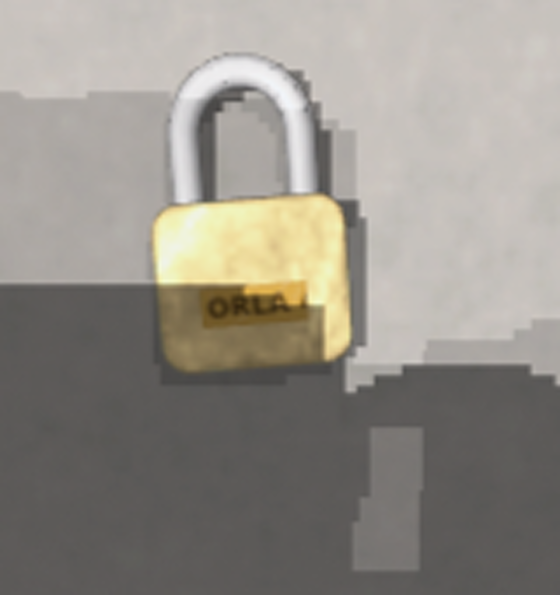

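Run:
```python
from h import *
import pickle; from scipy.optimize import least_squares
from t2 import W
c=pickle.load(open("w3.pkl","rb"))
F=lambda x,y:np.array([240+x/3.5,20+y/3.5])
obs=[((3,20,18),F(152,208)),((3,-20,18),F(345,193)),((-31,-20,18),F(355,359)),((-31,20,18),F(163,375)),((31,0,9),F(236,54))]
r=least_squares(lambda p:np.ravel([proj(W(p,q),c)-u for q,u in obs]),[.43,.03,1.6])
p=r.x; print(p[:2].round(4),np.degrees(p[2]).round(2),r.fun.round(1)); g=W(p,(-14,0,0)); print("grasp",g.round(4))
print("front-back",[ (bp(F(*a),.018,c)-bp(F(*b),.018,c)).round(4) for a,b in [((152,208),(163,375)),((152,208),(345,193))]])
s=telemetry.observe(); print((g-s["position"])*100, s["position"])
```

```text
[0.4318 0.0368] 94.2 [-1.  -0.6  0.2 -0.8  0.1  0.8  0.5  0.3  0.3  0.4]
grasp [0.4328 0.0228 0.    ]
front-back [array([-0.0014,  0.0332,  0.    ]), array([-0.039 , -0.0029,  0.    ])]
[ -0.32945961   7.00578244 -14.88062051] [ 0.43613065 -0.04724978  0.14880621]
```

```bash
python3 -m creep '9.1 4 -0.2 2 0 0 -2; 9.1 7 -0.3 5 0 0 -4.2; 9.1 7 -0.3 8.5 0 0 -4.2; 9.1 7 -0.3 10.5 0 0 -4.2; 9.1 7 -0.3 11 0 0 -4.2' 15;python3 -m creep '9.1 0 0 0.5 0 0 0; 9.1 0 0 1.2 0 0 0; 9.1 0 0 1.4 0 0 0;9.1 0 0 1.4 0 0 0;9.1 0 0 1.4 0 0 0'; python3 -m creep '6 0 0 0 0 0 0; 4 0 0 0 0 0 0;3 0 0 0 0 0 0;3 0 0 0 0 0 0;3 0 0 0 0 0 0' 15
```

```text
clock: 2.92
position: [0.4319, 0.0228, 0.0375]
ee_rot: [-2.138, -2.3, 0.003]
force: [-0.9, -0.0, 0.1]
width: 0.989
gripper_force: 0.0
clock: 3.55
position: [0.4322, 0.023, 0.025]
ee_rot: [2.138, 2.301, 0.001]
force: [1.0, 0.3, 0.3]
width: 0.986
gripper_force: 0.0
clock: 4.18
position: [0.432, 0.023, 0.0247]
ee_rot: [2.139, 2.301, -0.0]
force: [-0.2, 0.5, 0.1]
width: 0.499
gripper_force: 0.0
```

```bash
python3 -m creep '3 0 0 0 0 0 0; 3 0 0 0 0 0 0;3 0 0 0 0 0 0;3 0 0 0 0 0 0' 15; python3 -m creep '3 0 0 -3 0 0 0; 3 0 0 -7 0 0 0;3 0 0 -9 0 0 0;3 0 0 -9 0 0 0'; python3 -c "
from h import *
from scipy.spatial.transform import Rotation as R
s=telemetry.observe();M=R.from_rotvec(s['ee_rot']).as_matrix();print(M.round(4))
for t in [(.6327,-.0772)]:
  d=np.array([*t,.2])-s['position'];print(d*100,M.T@d*100)
snap('wrist','w4.png')"
```

```text
clock: 4.68
position: [0.4321, 0.023, 0.0247]
ee_rot: [2.139, 2.301, 0.0]
force: [1.1, 0.4, -0.8]
width: 0.432
gripper_force: 15.0
clock: 5.18
position: [0.4327, 0.0231, 0.1157]
ee_rot: [2.138, 2.3, 0.003]
force: [-0.1, -0.7, -2.1]
width: 0.431
gripper_force: 15.0
[[-7.310e-02  9.973e-01  2.700e-03]
 [ 9.973e-01  7.310e-02  4.000e-04]
 [ 2.000e-04  2.700e-03 -1.000e+00]]
[ 19.99793617 -10.02785125   8.42962462] [-11.46029818  19.23447046  -8.38036602]
```

```bash
python3 -m creep '3 -2.5 4 0 0 0 -2; 3 -5 8.5 0 0 0 -4;3 -8 13 0 0 0 -7;3 -10 17 0 0 0 -9; 3 -11.46 19.23 0 0 0 -9.7';python3 -m creep '3 0 0 0 0 0 0; 3 0 0 0 0 0 0;3 0 0 0 0 0 0;3 0 0 0 0 0 0'; python3 -c "
from h import *
from scipy.spatial.transform import Rotation as R
s=telemetry.observe();M=R.from_rotvec(s['ee_rot']).as_matrix();print(M.round(4))
for t in [(.6327,-.0772)]:
  d=np.array([*t,.055])-s['position'];print(d*100,M.T@d*100)
c,im=snap('wrist','w5.png'); cv2.imwrite('pics/c5.png',cv2.convertScaleAbs(cv2.resize(im[100:300,180:460],None,fx=2.8,fy=2.8,interpolation=cv2.INTER_CUBIC),alpha=1.3))
for n in ('scene','side'): snap(n,n+'5.png')"
```

```text
clock: 5.85
position: [0.6331, -0.0783, 0.1122]
ee_rot: [-1.935, -2.472, 0.002]
force: [-1.1, 0.6, -1.4]
width: 0.436
gripper_force: 15.0
clock: 6.35
position: [0.6317, -0.0767, 0.1148]
ee_rot: [-1.936, -2.474, 0.0]
force: [0.5, -0.1, -1.9]
width: 0.432
gripper_force: 15.0
[[-2.407e-01  9.706e-01 -2.000e-04]
 [ 9.706e-01  2.407e-01  1.000e-04]
 [ 2.000e-04 -2.000e-04 -1.000e+00]]
[ 0.09978093 -0.04923295 -5.97856275] [-0.07286566  0.08598026  5.97853583]
```

View pics/c5.png

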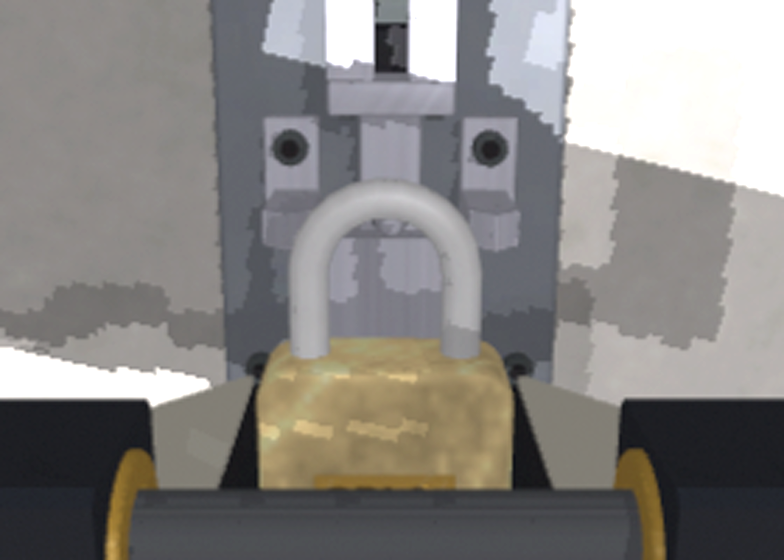

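```bash
python3 -c "
from h import *
c=vision.camera_info('wrist'); F=lambda x,y:(180+x/2.8,100+y/2.8)
u=np.array([-.2407,.9706]); s=telemetry.observe()['position'][:2]
v=np.array([.9706,.2407])
for n,q,z in [('tip',(386,182),.0995),('tipin',(386,219),.099),('bodyfrontT',(386,345),.107),('pin',(390,222),.042),('postL',(285,249),.044),('postR',(500,249),.044),('boltL',(290,148),.02),('boltR',(489,148),.02)]:
  d=bp(F(*q),z,c)[:2]-s; print(n,(d@u*1000).round(1),(d@v*1000).round(1))
"
```

```text
tip 44.8 0.1
tipin 38.9 0.1
bodyfrontT 21.0 0.1
pin 25.7 1.0
postL 20.3 -21.4
postR 20.3 24.4
boltL 38.3 -22.0
boltR 38.3 23.9
```

```bash
python3 -m creep '3 0.05 0.1 1.5 0 0 0; 3 0.05 0.1 3 0 0 0;3 0.05 0.1 4.5 0 0 0;3 0.05 0.1 5.2 0 0 0; 3 0.05 0.1 5.4 0 0 0';python3 -m creep '3 0 0 0 0 0 0; 3 0 0 0.2 0 0 0;3 0 0 0.4 0 0 0;3 0 0 0.5 0 0 0;3 0 0 0.6 0 0 0'
```

```text
clock: 7.12
position: [0.6327, -0.0766, 0.0599]
ee_rot: [-1.936, -2.473, 0.001]
force: [-1.0, 0.4, -2.8]
width: 0.434
gripper_force: 15.0
clock: 7.75
position: [0.6331, -0.0765, 0.0547]
ee_rot: [1.936, 2.474, 0.0]
force: [-0.4, -0.2, -2.1]
width: 0.434
gripper_force: 15.0
```

```bash
python3 -m creep '3 0 0 0.1 0 0 0; 3 0 0 0.2 0 0 0;3 0 0 0.3 0 0 0;3 0 0 0.3 0 0 0'; python3 -c "
from h import *
for n in ('wrist',): 
  c,im=snap(n,'w6.png'); cv2.imwrite('pics/c6.png',cv2.convertScaleAbs(cv2.resize(im[100:300,180:460],None,fx=2.8,fy=2.8,interpolation=cv2.INTER_CUBIC),alpha=1.3))"
```

```text
clock: 8.25
position: [0.633, -0.0765, 0.0517]
ee_rot: [-1.936, -2.474, 0.0]
force: [0.7, 0.1, -2.2]
width: 0.436
gripper_force: 15.0
```

```bash
python3 -m creep '3 0 0 0.05 0 0 0; 3 0 0 0.1 0 0 0;3 0 0 0.15 0 0 0;3 0 0 0.2 0 0 0;3 0 0 0.2 0 0 0'
```

```text
clock: 8.93
position: [0.633, -0.0765, 0.0497]
ee_rot: [-1.936, -2.474, -0.0]
force: [-0.8, 0.9, -2.6]
width: 0.438
gripper_force: 15.0
```

```bash
python3 -m creep '3 0 0 0.03 0 0 0; 3 0 0 0.06 0 0 0;3 0 0 0.06 0 0 0;3 0 0 0.06 0 0 0'
```

```text
clock: 9.43
position: [0.633, -0.0765, 0.0492]
ee_rot: [1.936, 2.474, -0.0]
force: [0.1, 0.1, -2.2]
width: 0.433
gripper_force: 15.0
```

```bash
python3 -m creep '3 0 0 0.03 0 0 0; 3 0 0 0.06 0 0 0;3 0 0 0.06 0 0 0;3 0 0 0.06 0 0 0'; python3 -c "
from h import *
c,im=snap('wrist','w6.png'); cv2.imwrite('pics/c6.png',cv2.convertScaleAbs(cv2.resize(im[100:300,180:460],None,fx=2.8,fy=2.8,interpolation=cv2.INTER_CUBIC),alpha=1.3))"
```

```text
clock: 9.93
position: [0.6331, -0.0765, 0.0488]
ee_rot: [1.936, 2.474, 0.0]
force: [-1.9, 0.3, 4.5]
width: 0.436
gripper_force: 15.0
```

View pics/c6.png

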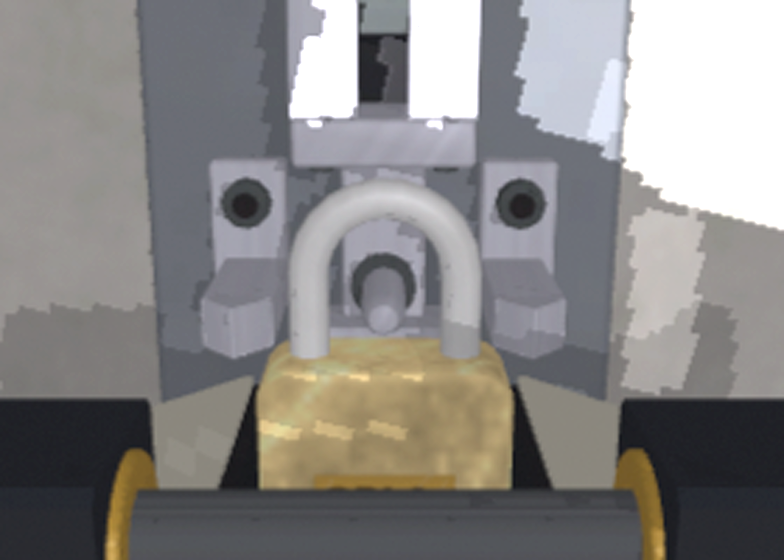

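```bash
python3 -m creep '5 0 0 0 0 0 0; 6.5 0 0 0 0 0 0;6.5 0 0 0 0 0 0;6.5 0 0 0 0 0 0;6.5 0 0 0 0 0 0';python3 -m creep '6.5 0 0 -1 0 0 0; 6.5 0 0 -3 0 0 0;6.5 0 0 -6 0 0 0;6.5 0 0 -8 0 0 0;6.5 0 0 -8 0 0 0'; python3 -c "
from h import *
from scipy.spatial.transform import Rotation as R
c,im=snap('wrist','w7.png')
s=telemetry.observe();M=R.from_rotvec(s['ee_rot']).as_matrix(); u=np.array([-.2407,.9706,0])
print(s['position'],s['joints'].round(2))
g=np.array([.6168,-.0131,.12])+.147*u; print(g,M.T@(g-s['position'])*100)"
```

```text
clock: 10.6
position: [0.633, -0.0765, 0.0485]
ee_rot: [1.936, 2.474, 0.0]
force: [0.7, -0.3, -0.5]
width: 0.705
gripper_force: 0.0
clock: 11.22
position: [0.6343, -0.0766, 0.1309]
ee_rot: [1.935, 2.471, 0.004]
force: [0.5, -0.2, -0.3]
width: 0.709
gripper_force: 0.0
[ 0.633493   -0.07654524  0.12950296] [ 0.07  0.57 -0.04  1.67  0.03  0.9   0.25]
[0.5814171 0.1295782 0.12     ] [21.26023269 -0.10818009  0.93893414]
```

```bash
python3 -m creep '6.5 1.4 0 3.5 0 0 0; 6.5 1.4 0 3.5 0 0 0;6.5 1.4 0 3.5 0 0 0;6.5 1.4 0 3.5 0 0 0';python3 -c "
from h import *
import pickle
c,im=snap('wrist','w8.png'); pickle.dump(c,open('w8.pkl','wb')); print(telemetry.observe()['position'])
cv2.imwrite('pics/c8.png',cv2.resize(im[0:290,240:400],None,fx=2,fy=2,interpolation=cv2.INTER_CUBIC))
a=np.zeros((580,800,3),np.uint8); b=cv2.resize(im[0:290,220:420],None,fx=2,fy=2,interpolation=cv2.INTER_CUBIC); a[:,:400]=b
d=cv2.resize(im[50:165,275:355],None,fx=5,fy=5,interpolation=cv2.INTER_CUBIC); a[:575,400:800]=d
cv2.imwrite('pics/c8.png',a)"
```

```text
clock: 11.78
position: [0.6304, -0.0637, 0.0945]
ee_rot: [1.936, 2.472, 0.001]
force: [-0.4, -0.2, 0.5]
width: 0.707
gripper_force: 0.0
[ 0.63037326 -0.06359661  0.09450985]
```

View pics/c8.png

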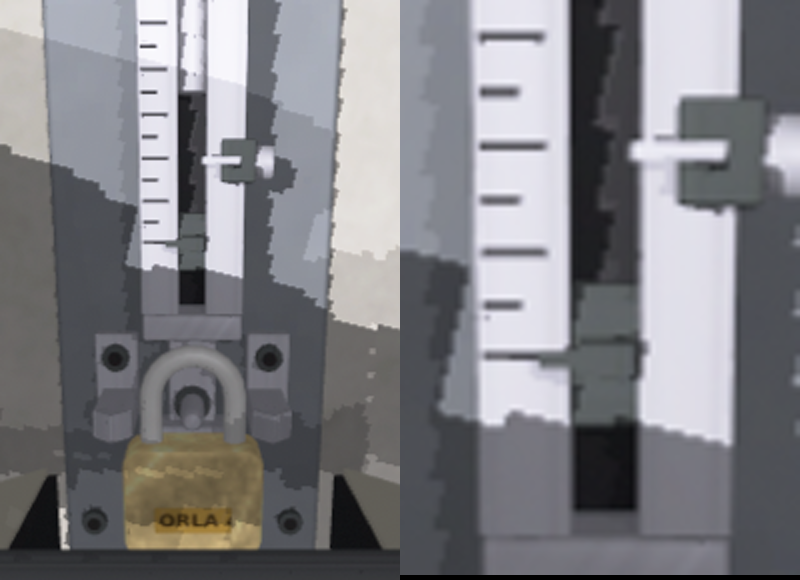

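```bash
python3 -m creep '6.5 3 0 -3 0 0 5; 6 8 0 -3 0 0 15;5 13 0 -3 0 0 25;5 17 0 -3 0 0 35;5 19.9 -0.1 -3 0 0 45';python3 -m creep '4.2 0 0 0 0 0 10;4.2 0 0 0 0 0 20;4.2 0 0 0 0 0 30;4.2 0 0 0 0 0 40;4.2 0 0 0 0 0 45';python3 -m creep '4.2 0 0 0 0 0 0;4.2 0 0 0 0 0 0;4.2 0 0 0 0 0 0'; python3 -c "
from h import *
from scipy.spatial.transform import Rotation as R
c,im=snap('wrist','w9.png'); snap('side','side9.png')
s=telemetry.observe();M=R.from_rotvec(s['ee_rot']).as_matrix();print(M.round(3),s['joints'].round(2))
d=np.array([.5814,.1296,.0395])-s['position'];print(M.T@d*100)
import pickle; pickle.dump(c,open('w9.pkl','wb'));cv2.imwrite('pics/c9.png',im)"
```

```text
clock: 12.45
position: [0.5808, 0.1322, 0.1244]
ee_rot: [-2.739, -1.539, -0.002]
force: [0.6, 1.0, 0.4]
width: 0.546
gripper_force: 0.0
clock: 13.08
position: [0.5814, 0.1301, 0.1243]
ee_rot: [-3.119, -0.373, -0.002]
force: [0.1, -0.4, 1.1]
width: 0.457
gripper_force: 0.0
clock: 13.45
position: [0.581, 0.13, 0.1237]
ee_rot: [-3.118, -0.382, -0.0]
force: [-0.2, 0.3, -0.5]
width: 0.458
gripper_force: 0.0
[[ 0.971  0.241  0.   ]
 [ 0.241 -0.971  0.   ]
 [ 0.    -0.    -1.   ]] [-0.56  0.53  0.36  1.81 -0.24  0.84 -1.41]
[0.03232928 0.04410833 8.41178568]
```

View pics/c9.png

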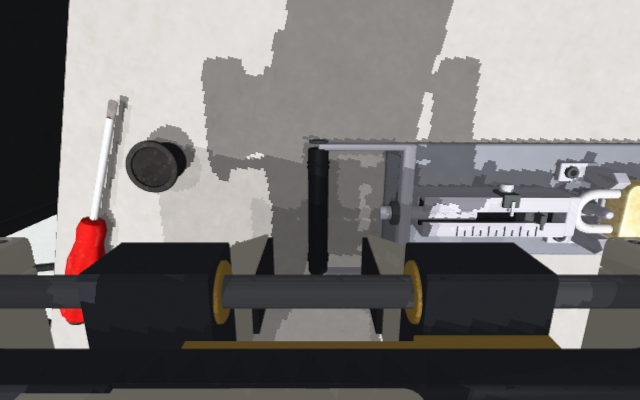

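```bash
python3 -m creep '4.2 0 0 2 0 0 0;4.2 0 0 4 0 0 0;4.2 0 0 6 0 0 0;4.2 0 0 7.6 0 0 0;4.2 0 0 8.4 0 0 0';python3 -m creep '3 0 0 0 0 0 0;2 0 0 0 0 0 0;1 0 0 0 0 0 0;0.5 0 0 0 0 0 0;0.5 0 0 0 0 0 0' 40;python3 -m creep '0.5 0 0 0 0 0 0;0.5 0 0 0 0 0 0;0.5 0 0 0 0 0 0'
```

```text
clock: 14.18
position: [0.5806, 0.1299, 0.0387]
ee_rot: [3.118, 0.38, -0.001]
force: [-0.6, -0.2, 0.0]
width: 0.453
gripper_force: 0.0
clock: 14.8
position: [0.5813, 0.13, 0.04]
ee_rot: [-3.118, -0.38, -0.002]
force: [-0.3, 0.2, 2.9]
width: 0.129
gripper_force: 40.0
clock: 15.18
position: [0.5813, 0.13, 0.0399]
ee_rot: [-3.118, -0.38, -0.001]
force: [-0.3, -0.2, 5.2]
width: 0.132
gripper_force: 40.0
```

```bash
cat > f.py <<'E'
from h import *
f=[];u=np.array([-.2407,.9706,0])
for i in range(4):
    vision.camera_info("wrist"); vision.get_image("side"); s=telemetry.observe(); f.append(s["force"]@u)
print("pull",np.mean(f).round(2),np.std(f).round(2),"travel mm",((s["position"]-np.array([.5813,.13,.04]))@u*1000).round(2),"gf",s["gripper_force"])
E
python3 f.py; for i in 1; do :; done
python3 -m creep '0.5 0 -0.1 0 0 0 0;0.5 0 -0.2 0 0 0 0;0.5 0 -0.3 0 0 0 0;0.5 0 -0.4 0 0 0 0;0.5 0 -0.4 0 0 0 0'; python3 f.py
python3 -m creep '0.5 0 -0.1 0 0 0 0;0.5 0 -0.2 0 0 0 0;0.5 0 -0.3 0 0 0 0;0.5 0 -0.4 0 0 0 0;0.5 0 -0.4 0 0 0 0'; python3 f.py
python3 -m creep '0.5 0 -0.1 0 0 0 0;0.5 0 -0.2 0 0 0 0;0.5 0 -0.3 0 0 0 0;0.5 0 -0.4 0 0 0 0;0.5 0 -0.4 0 0 0 0'; python3 f.py
```

```text
pull -0.47 0.14 travel mm 0.01 gf 40.00040888786316
clock: 16.0
position: [0.5804, 0.1339, 0.0399]
ee_rot: [-3.118, -0.38, -0.001]
force: [-0.6, -0.6, 5.8]
width: 0.127
gripper_force: 40.0
pull -0.42 0.35 travel mm 4.01 gf 40.00037491321564
clock: 16.82
position: [0.5794, 0.1378, 0.0399]
ee_rot: [-3.119, -0.38, -0.001]
force: [0.7, -0.7, 5.7]
width: 0.129
gripper_force: 40.0
pull -0.77 0.33 travel mm 7.98 gf 40.0004518032074
clock: 17.65
position: [0.5785, 0.1412, 0.0399]
ee_rot: [3.118, 0.379, 0.001]
force: [0.3, -1.9, 6.6]
width: 0.131
gripper_force: 40.0
pull -1.85 0.33 travel mm 11.51 gf 40.00022292137146
```

```bash
python3 -m creep '0.5 0 -0.1 0 0 0 0;0.5 0 -0.2 0 0 0 0;0.5 0 -0.2 0 0 0 0;0.5 0 -0.2 0 0 0 0'; python3 f.py
python3 -m creep '0.5 0 -0.1 0 0 0 0;0.5 0 -0.2 0 0 0 0;0.5 0 -0.2 0 0 0 0;0.5 0 -0.2 0 0 0 0'; python3 f.py
```

```text
clock: 18.35
position: [0.5782, 0.1427, 0.0399]
ee_rot: [3.118, 0.379, 0.002]
force: [0.5, -2.9, 5.5]
width: 0.13
gripper_force: 40.0
pull -3.27 0.15 travel mm 13.07 gf 40.00010311603546
clock: 19.05
position: [0.5778, 0.1444, 0.0399]
ee_rot: [3.118, 0.378, 0.002]
force: [1.3, -3.5, 4.5]
width: 0.124
gripper_force: 40.0
pull -3.6 0.68 travel mm 14.85 gf 40.000144243240356
```

```bash
cat > look.py <<'E'
from h import *
import sys
u=np.array([-.2407,.9706,0]);v=np.array([.9706,.2407,0]);o=np.array([.6168,-.0131,0])
T=lambda x,y,z:o+u*x/1000+v*(-y/1000)+np.array([0,0,z/1000])
for n in ("side","scene"):
    c,im=snap(n,n+sys.argv[1]+".png")
    for nm,q in dict(mark=(28,-6,48),ptr=(8.5,5,44),pin=(-41,0,42),gripL=(147,35,36.5),gripR=(147,-35,36.5),yoke=(95,-38,36)).items():
        a=proj(T(*q),c); b=proj(T(q[0]+10,*q[1:]),c); print(n,nm,a.round(1),"per10mm",(b-a).round(2))
E
python3 look.py 10
python3 - <<'E'
import cv2,numpy as np
for n in("side9","side10"):
    g=cv2.imread(f"pics/{n}.png",0); print(n,g.shape)
    np.set_printoptions(linewidth=250)
E
```

```text
side mark [276.8 196. ] per10mm [-2.07  1.81]
side ptr [284.9 195. ] per10mm [-1.96  1.77]
side pin [292.3 187. ] per10mm [-1.81  1.62]
side gripL [267.  229.1] per10mm [-2.46  2.41]
side gripR [237.9 221.8] per10mm [-2.69  2.26]
side yoke [249.9 210.7] per10mm [-2.43  2.03]
scene mark [277.3 185.2] per10mm [-2.64  1.75]
scene ptr [286.1 184.5] per10mm [-2.56  1.73]
scene pin [296.7 176.4] per10mm [-2.4   1.62]
scene gripL [258.3 217.7] per10mm [-3.06  2.17]
scene gripR [233.9 208.4] per10mm [-3.13  2.03]
scene yoke [248.5 198.1] per10mm [-2.91  1.89]
side9 (400, 640)
side10 (400, 640)
```

Run:
```python
import cv2,numpy as np
np.set_printoptions(linewidth=250)
for n in("scene0","scene10"):
    g=cv2.imread(f"pics/{n}.png",0); print(n); print(g[174:202,262:304])
```

```text
scene0
[[154 149 143 ... 228 228 228]
 [155 154 152 ... 228 228 229]
 [155 155 155 ... 227 230 232]
 ...
 [224 212 212 ... 122 111 100]
 [240 239 220 ... 106 100 103]
 [170 227 239 ...  96 103 123]]
scene10
[[ 73  72  70 ... 239 237 234]
 [ 71  68  81 ... 243 243 244]
 [ 66  77 112 ... 248 247 246]
 ...
 [121 161 139 ... 177 151 114]
 [132 152 129 ... 135 106  94]
 [183 152 116 ...  95 141 179]]
```

Run:
```python
import cv2,numpy as np
for n in("scene0","scene10"):
    g=cv2.imread(f"pics/{n}.png",0); print(n)
    for r in range(176,202): print(r,' '.join(f"{v//4:2d}" for v in g[r,264:308]))
```

```text
scene0
176 38 38 37 37 36 35 44 57 58 57 56 56 56 56 57 57 57 57 56 56 57 58 56 38 28 31 33 27 55 59 55 52 42 35 38 59 59 56 57 58 58 59 58 57
177 38 38 38 38 38 37 35 45 48 57 58 57 57 57 57 57 57 57 57 57 57 59 56 38 29 30 29 26 56 58 50 38 29 27 45 59 58 57 58 55 50 54 57 57
178 38 38 38 38 38 38 37 37 35 45 49 57 59 59 58 57 57 57 57 58 59 57 52 37 27 29 29 27 51 51 45 34 31 32 57 59 58 59 56 45 36 39 58 60
179 38 38 38 39 38 38 38 38 38 37 36 46 50 49 57 59 58 58 58 57 53 47 44 39 37 36 32 29 38 42 41 33 29 31 45 58 60 57 42 34 34 36 53 61
180 38 39 39 39 38 38 38 38 38 38 37 37 37 36 46 49 57 56 54 47 41 41 39 35 38 42 40 38 38 41 39 32 30 30 33 46 50 41 30 29 34 32 43 63
181 38 38 39 39 38 39 39 39 39 38 38 38 38 38 37 36 47 46 41 32 32 35 32 29 33 41 42 40 46 45 35 31 31 31 35 36 36 33 30 30 32 29 39 55
182 38 38 38 38 38 38 39 38 39 39 39 39 39 39 37 37 36 36 37 26 21 24 24 35 40 41 42 39 39 37 31 31 31 31 32 33 37 35 32 30 31 29 33 35
183 38 38 37 37 38 38 38 38 38 40 37 35 38 37 34 34 34 35 33 24 19 26 28 40 43 44 39 33 29 29 28 28 30 28 25 32 35 33 31 31 32 30 31 35
184 3
[... 5286 characters left out ...]
46 46 46 47 45 37 29
197 29 30 31 31 29 27 32 30 28 27 33 35 35 35 36 36 36 36 36 36 37 32 29 25 21 29 39 43 43 44 46 46 46 46 46 45 45 46 46 47 39 33 27 23
198 31 33 33 35 31 27 28 28 28 28 34 36 36 35 36 36 36 36 36 34 32 25 20 29 31 39 43 43 43 45 46 46 45 45 45 45 46 47 46 40 28 22 35 44
199 34 30 30 31 30 28 28 28 28 28 30 35 36 36 36 36 36 37 35 28 24 21 29 36 40 42 42 43 45 45 45 45 45 45 45 46 47 44 37 28 24 35 50 57
200 32 28 27 27 28 28 28 28 29 29 28 34 36 36 36 36 36 33 27 23 21 29 39 41 42 44 44 45 45 45 45 45 45 46 46 46 41 33 26 23 35 50 56 57
201 29 29 28 28 28 28 28 28 29 28 28 34 36 36 36 36 33 25 20 29 32 39 43 43 44 45 45 45 45 45 45 45 46 46 45 39 30 23 35 44 51 56 57 57
```

```bash
cat > cmp.py <<'E'
from h import *
import sys
from t2 import proj
u=np.array([-.2407,.9706,0]);v=np.array([.9706,.2407,0]);o=np.array([.6168,-.0131,0])
T=lambda x,y,z:o+u*x/1000+v*(-y/1000)+np.array([0,0,z/1000])
a,b=sys.argv[1:3]
for n in("scene","side"):
    c=vision.camera_info(n); A,B=[cv2.cvtColor(cv2.imread(f"pics/{n}{k}.png"),cv2.COLOR_BGR2GRAY).astype(np.float32) for k in(a,b)]
    for nm,q,h in [("ped/lock",(-60,0,42),(9,6)),("mark",(35,-7,48),(5,4)),("scale",(40,9,45),(8,5)),("ptr",(14,2,46),(4,3)),("yoke",(110,0,36),(7,5)),("bolt/base",(90,-35,10),(6,4))]:
        x,y=proj(T(*q),c).round().astype(int); w,g=h
        t=A[y-g:y+g+1,x-w:x+w+1]; s=B[y-g-6:y+g+7,x-w-8:x+w+9]
        m=cv2.matchTemplate(cv2.resize(s,None,fx=8,fy=8,interpolation=cv2.INTER_CUBIC),cv2.resize(t,None,fx=8,fy=8,interpolation=cv2.INTER_CUBIC),cv2.TM_CCOEFF_NORMED)
        _,v1,_,l=cv2.minMaxLoc(m); d=np.array(l)/8-[8,6]
        e=(proj(T(q[0]+10,*q[1:]),c)-proj(T(*q),c))/10
        print(n,nm,"corr",round(v1,2),"d",d.round(2),"mm along",(d@e/(e@e)).round(1),"across px",(d-e*(d@e)/(e@e)).round(1))
E
python3 -m creep '0.5 0 -0.1 0 0 0 0;0.5 0 -0.2 0 0 0 0;0.5 0 -0.3 0 0 0 0;0.5 0 -0.4 0 0 0 0;0.5 0 -0.4 0 0 0 0'; python3 f.py; python3 look.py 11 >/dev/null; python3 cmp.py 10 11; echo; python3 cmp.py 0 11
```

```text
clock: 19.98
position: [0.5769, 0.1478, 0.0399]
ee_rot: [3.117, 0.378, 0.002]
force: [2.4, -4.5, 4.9]
width: 0.128
gripper_force: 40.0
pull -5.11 0.22 travel mm 18.31 gf 40.00032126903534
scene ped/lock corr 1.0 d [0. 0.] mm along 0.0 across px [0. 0.]
scene mark corr 0.9 d [-0.5   0.25] mm along 1.7 across px [-0.  -0.1]
scene scale corr 0.92 d [-0.38  0.25] mm along 1.4 across px [-0. -0.]
scene ptr corr 0.96 d [-0.25  0.25] mm along 1.1 across px [0.  0.1]
scene yoke corr 0.91 d [-0.88  0.75] mm along 3.2 across px [0.1 0.1]
scene bolt/base corr 0.96 d [-1.    0.62] mm along 3.4 across px [-0. -0.]
side ped/lock corr 1.0 d [0. 0.] mm along 0.0 across px [0. 0.]
side mark corr 0.96 d [-0.62  0.5 ] mm along 2.9 across px [-0. -0.]
side scale corr 0.97 d [-0.5  0.5] mm along 2.5 across px [0. 0.]
side ptr corr 0.97 d [-0.5   0.62] mm along 3.0 across px [0.1 0.1]
side yoke corr 0.96 d [-0.88  0.62] mm along 3.3 across px [-0.1 -0.1]
side bolt/base corr 0.99 d [-1.    0.88] mm along 4.2 across px [-0. -0.]

scene ped/lock corr 0.68 d [-7.75 -1.5 ] mm along 19.8 across px [-3.1 -4.6]
scene mark corr 0.45 d [8.   5.62] mm along -11.1 across px [5.  7.6]
scene scale corr 0.42 d [ 1.38 -1.  ] mm along -5.3 across px [-0. -0.]
scene ptr corr 0.64 d [3.75 5.12] mm along -0.8 across px [3.5 5.3]
scene yoke corr 0.59 d [-4.88  3.62] mm along 17.1 across px [0.1 0.2]
scene bolt/base corr 0.56 d [ 5.5  -4.25] mm along -20.2 across px [-0.2 -0.4]
side ped/lock corr 0.84 d [ 3.12 -0.75] mm along -12.0 across px [1.  1.1]
side mark corr 0.64 d [7.88 6.  ] mm along -7.2 across px [6.4 7.3]
side scale corr 0.35 d [ 2.12 -2.  ] mm along -10.4 across px [-0. -0.]
side ptr corr 0.65 d [-4.12  3.88] mm along 21.2 across px [0.1 0.1]
side yoke corr 0.41 d [-2.    5.25] mm along 15.5 across px [1.7 1.9]
side bolt/base corr 0.63 d [5.88 6.  ] mm along -1.3 across px [5.6 6.3]
```

```bash
python3 -m creep '0.5 0 -0.1 0 0 0 0;0.5 0 -0.2 0 0 0 0;0.5 0 -0.3 0 0 0 0;0.5 0 -0.4 0 0 0 0;0.5 0 -0.4 0 0 0 0'; python3 f.py; python3 look.py 12 >/dev/null; python3 cmp.py 11 12
python3 - <<'E'
import cv2,numpy as np
a,b=[cv2.imread(f"pics/scene{k}.png",0).astype(int) for k in(11,12)]
for nm,g in(("12",b//4),("12-11",(b-a)//4)):
    print(nm)
    for r in range(176,197): print(r,' '.join(f"{v:3d}" for v in g[r,256:306]))
E
```

```text
clock: 20.9
position: [0.5761, 0.1512, 0.0399]
ee_rot: [3.117, 0.377, 0.002]
force: [2.3, -5.8, 4.2]
width: 0.128
gripper_force: 40.0
pull -6.54 0.51 travel mm 21.81 gf 40.00050187110901
scene ped/lock corr 1.0 d [0. 0.] mm along 0.0 across px [0. 0.]
scene mark corr 0.92 d [-0.5   0.25] mm along 1.7 across px [-0.  -0.1]
scene scale corr 0.95 d [-0.38  0.25] mm along 1.4 across px [-0. -0.]
scene ptr corr 0.99 d [0. 0.] mm along 0.0 across px [0. 0.]
scene yoke corr 0.92 d [-0.75  0.62] mm along 2.7 across px [0.1 0.1]
scene bolt/base corr 0.95 d [-1.    0.75] mm along 3.6 across px [0.  0.1]
side ped/lock corr 1.0 d [0. 0.] mm along 0.0 across px [0. 0.]
side mark corr 0.95 d [-0.5   0.25] mm along 1.9 across px [-0.1 -0.1]
side scale corr 0.96 d [-0.5   0.38] mm along 2.2 across px [-0. -0.]
side ptr corr 0.97 d [-0.25  0.12] mm along 1.0 across px [-0.  -0.1]
side yoke corr 0.95 d [-1.    0.62] mm along 3.6 across px [-0.1 -0.2]
side bolt/base corr 1.0 d [-1.    0.75] mm along 4.0 across px [-0.1 -0.1]
12
176  18  18  18  18  18  17  17  20  27  30  31  30  30  29  30  33  34  39
[... 7798 characters left out ...]
   0   0  -1   0   0   0  -1   0   0   0   0   0   0  -1   0   0   0   0   0   0   0   0
194   0   0   0  -2   7  16   3  -2  -2  -2  -2   1   0  -2  18  13   2  -4  -3   0  -1   0  -1  -1   0   0   0   0   0   0   0   0  -1  -1   0   0   0   0   0   0  -1   0   0  -1   0  -1   0  -1   0   0
195   0   0   0  -1   4   8   5   3   1  -1  -1  -1  -1  -2  12  13  10   2  -1   0   0   0  -1   0   0   0   0   0   0   0   0   0  -1  -1  -1   0   0   0   0   0   0   0   0   0   0   0   0   0   0   0
196   0   0  -3  -2  -1   2   4   3   1   0   1   4   1  -1  -2  -2   9   4  -1   0  -1   0   0   0   0   0   0   0   0   0   0   0  -1   9   2  -1   0   0  -1   0  -1   0  -1   0   0   0   0   0   0  -1
```

```bash
python3 -m creep '0.5 0 -0.12 0 0 0 0;0.5 0 -0.24 0 0 0 0;0.5 0 -0.36 0 0 0 0;0.5 0 -0.5 0 0 0 0;0.5 0 -0.5 0 0 0 0'; python3 f.py; python3 look.py 13 >/dev/null
python3 -m creep '0.5 0 -0.1 0 0 0 0;0.5 0 -0.2 0 0 0 0;0.5 0 -0.3 0 0 0 0;0.5 0 -0.4 0 0 0 0;0.5 0 -0.4 0 0 0 0'; python3 f.py; python3 look.py 14 >/dev/null
python3 - <<'E'
import cv2,numpy as np
a,b=[cv2.imread(f"pics/scene{k}.png",0).astype(int) for k in(13,14)]
for nm,g in(("14",b//4),("14-13",(b-a)//4)):
    print(nm)
    for r in range(180,196): print(r,' '.join(f"{v:3d}" for v in g[r,260:290]))
E
```

```text
clock: 21.82
position: [0.5751, 0.1555, 0.0399]
ee_rot: [3.116, 0.376, 0.002]
force: [2.4, -8.2, 5.7]
width: 0.129
gripper_force: 40.0
pull -8.36 0.68 travel mm 26.15 gf 40.00105082988739
clock: 22.75
position: [0.5742, 0.1588, 0.0399]
ee_rot: [3.116, 0.376, 0.002]
force: [2.5, -8.5, 5.2]
width: 0.127
gripper_force: 40.0
pull -9.12 0.59 travel mm 29.62 gf 40.00163197517395
14
180  33  33  33  33  33  33  34  32  33  33  35  39  38  51  57  57  57  57  57  57  56  57  57  58  57  57  59  43  32  60
181  32  32  33  33  34  31  27  25  28  32  34  39  38  48  56  57  57  57  57  56  57  58  58  59  60  59  59  44  35  61
182  32  33  33  30  28  24  20  19  21  28  33  39  39  45  56  57  57  57  54  58  59  60  60  59  54  59  61  57  51  58
183  32  33  30  28  28  27  23  23  20  27  33  39  39  45  56  57  56  57  57  60  60  63  58  43  31  50  60  61  60  60
184  30  27  25  31  33  28  22  24  27  32  34  39  39  46  56  58  58  59  60  61  59  57  39  21  43  56  60  61  60  54
185  29  22  22  26  28  22  21  28  32  34  33  38  35  40  58  61  61  61  63  59  44  28  34  51  
[... 2552 characters left out ...]
   0   0  -1  -1   2   3  -1  -1  -1  -7  -3   1   0   0   0   0   0   0   0  -1
191   0  -1  -1  -1   0   0   1   0   0   0   0  -1  -4   0   1   1   0   0   0  -7  -5   0   0  -1  -1   0   0   0  -1  -1
192   0  -2  -1  -1  -1   0   1   0   0   0   0  -1  -5  -1   0   0   0   0   0   0   0   0  -1  -1   0   0   0   0   0   0
193   1  -2   6   2  -2  -1  -1  -1   0   0  -1   4   1   0   0  -1   0   0   0   0   0   0   0   0   0   0  -1   0   0   0
194   5  -2  10   3   9   9   1  -2  -2  -1  -1   0   2   0  -1   0   0  -1  -1   0   0   0   0   0   0   0  -1   0   0  -3
195   3  -2  -2  -2  11  13   2   6  18   3  -3  -2   0   0  -1   0   0   0   0   0   0  -1   0  -1  -1   0  -1   0   0  -2
```

Run:
```python
from h import *
u=np.array([-.2407,.9706,0]);v=np.array([.9706,.2407,0]);o=np.array([.6168,-.0131,0])
T=lambda x,y,z:o+u*x/1000+v*(-y/1000)+np.array([0,0,z/1000])
X,Y=np.meshgrid(np.arange(-60,60,.5),np.arange(-14,14.1,.5))
def rect(n,k,z=44,off=(0,0)):
    c=vision.camera_info(n); g=cv2.imread(f"pics/{n}{k}.png",0).astype(np.float32)
    P=np.array([proj(T(x,y,z),c) for x,y in zip(X.ravel(),Y.ravel())]).reshape(*X.shape,2).astype(np.float32)+np.float32(off)
    return cv2.remap(g,P[...,0].copy(),P[...,1].copy(),cv2.INTER_CUBIC)
for n,a,off in(("scene","0",(-1.9,-1.8)),("side","9",(0,0)),("side","5",(0,0)),("scene","5",(-1.9,-1.8))):
    A=rect(n,a,off=off); B=rect(n,"14",off=off)
    for lo,hi in((-25,-5),(-15,12)):
        res=[]
        for s in np.arange(0,22,.5):
            i=(X[0]>=lo)&(X[0]<hi); j=(X[0]>=lo+s)&(X[0]<hi+s); 
            p,q=A[:,i],B[:,j]
            gx=lambda m:np.ravel(cv2.Sobel(m,cv2.CV_32F,1,0,ksize=5))
            res.append((np.corrcoef(gx(p),gx(q))[0,1],s))
        print(n,a,(lo,hi),[(round(float(r),2),float(s)) for r,s in sorted(res)[::-1][:4]])
A=rect("side","9");B=rect("side","14");S0=rect("scene","0",off=(-1.9,-1.8));S1=rect("scene","14",off=(-1.9,-1.8))
i0=[8,20,28,36,48]
for nm,m in(("side9",A),("side14",B),("scene0",S0),("scene14",S1)):
    print(nm,"x from -30 to 58 step 2, rows y=-10,-4,0,4,10")
    for r in i0: print(' '.join(f"{int(t)//4:2d}" for t in m[r,60:236:4]))
```

```text
scene 0 (-25, -5) [(0.54, 13.0), (0.54, 12.5), (0.51, 13.5), (0.5, 12.0)]
scene 0 (-15, 12) [(0.35, 12.5), (0.34, 12.0), (0.34, 13.0), (0.31, 13.5)]
side 9 (-25, -5) [(0.72, 10.5), (0.72, 11.0), (0.72, 10.0), (0.7, 11.5)]
side 9 (-15, 12) [(0.49, 12.5), (0.49, 13.0), (0.48, 12.0), (0.48, 13.5)]
side 5 (-25, -5) [(0.5, 4.5), (0.49, 5.0), (0.49, 4.0), (0.47, 5.5)]
side 5 (-15, 12) [(0.39, 11.5), (0.39, 12.0), (0.39, 11.0), (0.38, 10.5)]
scene 5 (-25, -5) [(0.16, 0.0), (0.11, 0.5), (0.06, 7.5), (0.06, 1.0)]
scene 5 (-15, 12) [(0.19, 17.0), (0.18, 0.0), (0.18, 17.5), (0.18, 16.5)]
side9 x from -30 to 58 step 2, rows y=-10,-4,0,4,10
43 43 42 41 41 41 45 49 53 57 58 56 53 51 49 50 53 54 58 59 59 60 60 59 58 54 49 44 40 41 45 52 57 59 59 60 59 54 48 43 40 41 44 49
55 59 60 60 61 61 60 60 60 59 56 50 43 37 31 26 23 22 23 25 27 32 34 36 37 35 34 34 33 34 34 34 34 35 36 37 39 39 39 38 35 32 30 30
45 45 47 50 52 54 56 59 60 60 58 56 52 48 45 43 43 43 44 44 42 41 38 38 39 38 37 36 35 37 37 36 35 34 35 36 37 37 36 38 40 42 43 43
46 43 40 37 37 41 46 52 57 59 60 60 60 59 59 59 58 58 57 56 57 57 56
[... 1635 characters left out ...]
m -30 to 58 step 2, rows y=-10,-4,0,4,10
47 33 28 34 42 50 57 58 58 58 57 57 57 56 57 57 56 56 56 56 56 55 54 56 57 56 57 58 58 58 51 41 34 29 33 38 35 32 37 49 56 56 55 56
56 57 50 36 29 28 31 34 40 50 58 59 57 57 57 58 58 58 59 59 59 60 60 60 59 59 59 60 61 61 60 55 49 44 39 37 36 32 35 45 55 61 60 59
30 34 39 36 33 30 28 27 29 30 37 49 57 60 58 59 59 60 60 60 60 63 62 64 61 59 61 63 63 64 59 50 36 26 28 42 52 53 56 62 66 62 61 63
37 45 56 60 57 56 56 52 51 51 41 31 33 42 51 58 61 60 54 41 38 39 37 44 44 40 38 39 38 44 43 36 32 20 13 18 25 34 36 32 37 40 34 31
40 40 46 53 58 61 62 59 56 57 59 62 66 61 50 47 55 60 61 60 57 54 53 52 54 53 48 49 53 52 47 45 52 58 56 52 56 54 55 58 56 48 45 50
```

```bash
python3 -m creep '0.5 0 -0.08 0 0 0 0;0.5 0 -0.16 0 0 0 0;0.5 0 -0.23 0 0 0 0;0.5 0 -0.28 0 0 0 0;0.5 0 -0.28 0 0 0 0'; python3 f.py; python3 look.py 15 >/dev/null
python3 - <<'E'
import cv2,numpy as np
from h import *
b=cv2.imread("pics/scene15.png"); g=cv2.cvtColor(b,cv2.COLOR_BGR2GRAY).astype(int)//4
for r in range(180,195): print(r,' '.join(f"{v:3d}" for v in g[r,262:284]))
b=cv2.imread("pics/side15.png"); g=cv2.cvtColor(b,cv2.COLOR_BGR2GRAY).astype(int)//4
g0=cv2.imread("pics/side9.png",0).astype(int)//4
for G in(g,g0):
  print()
  for r in range(190,208): print(r,' '.join(f"{v:3d}" for v in G[r,264:294]))
E
```

```text
clock: 23.68
position: [0.5737, 0.1611, 0.0399]
ee_rot: [3.115, 0.375, 0.003]
force: [2.5, -10.6, 5.2]
width: 0.129
gripper_force: 40.0
pull -10.58 0.41 travel mm 32.04 gf 40.00212550163269
180  33  33  33  33  34  34  33  34  39  39  47  57  57  57  57  57  57  57  57  57  58  58
181  33  34  34  31  27  28  32  34  39  39  47  57  58  57  57  57  57  57  57  58  58  59
182  33  30  28  24  20  21  27  33  38  39  44  56  57  57  57  57  54  58  59  60  60  59
183  33  29  26  21  20  22  25  32  38  39  42  56  58  57  57  57  57  60  60  63  59  43
184  28  31  31  24  20  24  30  34  37  39  42  56  58  58  58  59  60  61  59  57  39  21
185  23  26  29  23  22  28  34  35  37  39  39  56  60  60  60  60  63  59  44  28  34  51
186  21  19  22  26  29  31  34  34  37  33  34  51  53  53  59  60  58  40  22  44  51  52
187  16  27  43  38  35  32  32  33  36  34  36  37  31  27  38  40  28  33  41  60  52  55
188  47  55  58  56  55  50  38  36  35  31  35  47  35  18  16  19  45  58  56  52  55  55
189  59  59  58  58  59  55  49  55  57  56  62  55  30  16  24  39  55  58  56  4
[... 4235 characters left out ...]
  35  41  45  47  48  46  41  35  32  32  32  32  33  33  33  33  33  33  33  34
203  58  55  49  49  54  55  47  35  30  36  47  53  51  47  45  40  34  32  32  32  32  33  33  33  33  32  31  33  36  37
204  55  49  48  54  56  50  38  31  37  48  53  52  48  44  40  34  32  32  32  32  33  33  33  33  31  29  28  33  38  40
205  46  47  53  54  50  39  31  36  48  55  57  55  48  39  34  32  32  32  32  33  33  33  33  31  28  26  29  35  39  41
206  36  41  47  44  35  30  35  44  52  56  55  50  41  34  32  32  32  32  33  33  33  32  31  28  25  28  34  38  41  43
207  28  30  32  30  28  32  35  40  46  47  43  37  33  31  32  32  32  33  33  33  32  31  28  26  26  31  37  40  42  44
```

```bash
python3 -m creep '0.5 0 -0.04 0 0 0 0;0.5 0 -0.08 0 0 0 0;0.5 0 -0.08 0 0 0 0;0.5 0 -0.08 0 0 0 0;0.5 0 -0.08 0 0 0 0'; python3 -m creep '0.5 0 0 0 0 0 0;0.5 0 0 0 0 0 0;0.5 0 0 0 0 0 0;0.5 0 0 0 0 0 0'; python3 f.py
```

```text
clock: 24.6
position: [0.5735, 0.1617, 0.0399]
ee_rot: [3.115, 0.375, 0.003]
force: [2.7, -9.4, 5.2]
width: 0.128
gripper_force: 40.0
clock: 25.1
position: [0.5735, 0.1618, 0.0399]
ee_rot: [3.115, 0.375, 0.003]
force: [2.6, -10.2, 4.8]
width: 0.129
gripper_force: 40.0
pull -10.45 0.95 travel mm 32.67 gf 40.00237762928009
```

```bash
python3 -m creep '0.5 0 -0.03 0 0 0 0;0.5 0 -0.06 0 0 0 0;0.5 0 -0.06 0 0 0 0;0.5 0 -0.06 0 0 0 0;0.5 0 -0.06 0 0 0 0'; python3 f.py; python3 f.py; python3 -c "
from cell import job; print(job.sign_off())"
```

```text
clock: 25.92
position: [0.5734, 0.1623, 0.0399]
ee_rot: [3.115, 0.375, 0.003]
force: [2.7, -10.3, 4.7]
width: 0.134
gripper_force: 40.0
pull -11.25 0.57 travel mm 33.15 gf 40.00259220600128
pull -11.41 0.31 travel mm 33.16 gf 40.00255107879639
the job is handed in; nothing more can be done
None
```

I handed the job in with the padlock in the nest and let go, and the handle held at about 33 mm of draw under roughly 11 N of pull. The pointer should be on the set marker to within about 2 mm, but I estimated that from force, travel and camera pixels because no camera gave a clear close view of it. The shackle came tight at about 13 mm of travel rather than the stated 6.5 mm.

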